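# Hold the hidden pivot bolt of a bench magnifier

## Task

The bench magnifier has sagged on to the ink tin because the nut in front of its bracket is slack, and I am about to tighten that nut. Reach down into the narrow gap between the steel bracket and the wooden post, grip the hidden bolt head by its flats, push it fully home against the back of the bracket and turn it until the lens arm is level. Finish while still holding the head there so that it cannot turn; do not shift the ink tin, the lino piece or the gouge.

Things in the scene. Friction and masses are not known exactly. Their poses are not given: they have to be found in the camera images.
- stand: Fixed stand. Origin: table height, midway between its sides; x from the bracket back to the post (away from the robot, within 20 degrees), y left to the lens side, z up. Plywood foot 170 x 100 x 16 mm (x -75 to 95). Steel bracket: upright ear 6 mm thick (x -34 to -28), 44 mm wide, round top at 122 mm height. Wooden post behind: x 22 to 67, y +-32, top at 116 mm.
- gap (a point): Point on the pivot axis midway in the empty gap between ear and post: x = -3, y = 0, z = 100 mm in the stand's frame. The gap is 50 mm long in x (-28 to 22), open above and at both sides; its floor is 45 mm above the table.
- lens_arm: Steel arm with a round lens (105 mm, 11 mm thick), in front of the ear, 60 to 105 g. Origin on the pivot axis (stand x = -42 mm); x along that axis as the stand's, y along the arm to the lens, z square to the lens. Turns with slight damping; sags by its weight on to the tin (0.25 to 0.45 rad below level; stop pin at 0.55). Level: y horizontal, z vertical; can rise 0.3 rad beyond.
- lens_center (a point): Centre of the lens, 150 mm along the arm's y axis from the pivot.
- pivot_bolt: Steel bolt on the pivot axis, keyed to the arm: they turn together. Origin: middle of its hexagon head in the gap, 19 mm across flats, 18 mm long in x, a 3 mm washer of 24 mm diameter before it. x to the rear, y square to two flats (parallel to the arm), corners at +-z. Slides along x in the arm with about 1 N; starts 5 to 9 mm behind home. Nut and thread before the arm move with it.
- head_home (a point): Point fixed on the stand (x = -16, y = 0, z = 100 mm in its frame) where the bolt's origin lies when the head is home, its washer against the back of the ear; it can go no farther.
- ink_tin: Round ink tin with grey lid, 66 mm diameter, 42 mm high, loose on the table under the lens; origin at the centre of its underside.
- lino_piece: Cream lino block 75 x 64 x 11 mm, loose on the table in front of the stand; origin at the centre of its underside.
- gouge: Small gouge with a pale wooden handle, 124 mm long, 27 mm thick, loose on the table in front of the stand; origin under its middle, its length along its y axis.
There are look-alikes about, which are no part of the job. Of the things that look like the ink_tin, take the one that is farthest to the robot's left at the start.

How it is judged:
By the outcome, as a careful person would: the job done as asked, in the order asked, and still so for the second after the job is handed in, while the arm keeps its last pose, push and grip.
It also fails if it takes over 34 s, if anything falls off the work surface, if the arm or the gripper's body presses on something with over 40 N, if the wrist force passes 120 N, or if a joint passes its speed limit or range.

## Robot

A 7-joint arm with a two-finger parallel gripper is mounted at the origin on a cart in front of the work surface, level with it; the furniture and walls round the work are solid. World frame = base frame: x ahead of the robot, y to its left, z up, the work surface at z = 0. Lengths are in m, angles in rad, forces in N, time in s.
With the tool pointing down it reaches from about 0.4 to 0.875 m from the base axis. Payload 19.3 kg.
Tool frame: the origin (TCP) lies midway between the tips of the shut fingers; the grasp point (between the pads) lies 19 mm behind it; z points along the fingers, y is the line along which they close (so a half turn about z gives the same grasp; the last joint's range is limited). The gripper opens to 85 mm and grips with 20 to 120 N. Pads are 22 mm wide; open, the fingers measure 114 mm over their backs; the gripper's body (76 mm by 85 mm) begins 54 mm behind the grasp point. The pads swing forward as they close: fully open they stand 13 mm farther back than shut.
Start: joints at [-0.07, 0.521, -0.036, 1.599, 0.021, 1.021, -0.113], TCP at [0.625, -0, 0.231] pointing down, gripper open.
Joint ranges: [-2.91, 2.91], [-0.3, 2.13], [-1.5, 1.42], [0.17, 2.43], [-1.26, 4.41], [0.16, 1.93], [-2.52, 2.52]. Speed limits (rad/s): [1.89, 1.89, 2.39, 2.39, 3.01, 3.01, 3.01].

## Interface

Orientations are given as [roll, pitch, yaw] about the fixed x, y, z axes, in that order (R = Rz(yaw) Ry(pitch) Rx(roll)).
In Python, from workcell import * gives the robot as it stands. The module is installed in compiled form; this text tells all that it offers.
- The arm moves only by the tool play_rows, never from a script. Its argument "deltas" is a list of rows, each a list of 7 numbers: the shift along the tool's x, y, z in units of 500 mm (1.0 is 500 mm), then the turn, a rotation vector about the tool's x, y, z in units of 120 degrees (1.0 is 120 degrees), then the closure, from 0 (fully open) to 1 (shut). A call has 1 to 10 rows; each row is the pose to reach, as a shift and turn from the pose commanded when the call began, along the tool's axes at that moment; what a row does not reach only later rows make up. A row lasts 1/10 s, in which the tool goes at most 50 mm and 8.59 degrees, less where a joint would pass 70% of its speed; a pose out of reach is approached as far as the arm can. A call with a number of a shift or a turn outside -1 to 1 is refused whole. A call with a gripper value outside its range is refused whole. The fingers move at their own pace and stop on an object; "newtons" is the grip in N (left out, the last holds). Time passes only in rows, so rows that repeat a pose let the fingers close. It gives the time, the measured TCP pose, the force, the opening and the grip force at its end, in the units of the state.
- observe(): the state, without advancing time (a new reading comes with each control period).
- grab_frame(name): name is "scene" or "side" or "wrist"; returns the picture (400x640x3 uint8, red, green, blue); there is no depth.
- get_calibration(name): a dict with "fovy" (degrees; the focal length in pixels is half the picture's height over the tangent of half this angle, whatever the lens; pixels are square), "cx", "cy" (the principal point, pixels), "k1" (the pictures are not rectified: a ray, as slopes to the right and down, at radius r is drawn at 1 + k1 r^2 times it, then the intrinsics apply), "xyz" and "rotation" of the camera in the world. Camera axes: x right, y down, z forward; pixel columns grow to the right and rows downward; lengths in m; the calibration is good to about 2 mm. A picture is of the moment at which its call begins: read the wrist's pose just before it. get_calibration takes no time and is no camera call; for the wrist camera it gives the pose at the moment of the call.
- job_done(): hands the job in; it is judged then, once.
The state is a dict: "clock": time; "qpos": joint angles; "qd": joint speeds; "joint_efforts": joint torques, N m; "position": TCP position; "tool_rot": TCP orientation; "force": force on the tool from outside, world axes, zero at the start; "moment": the same for the moment, N m; "grip_width": finger opening in m; "finger_force": force on a finger pad.
Only numpy, scipy, OpenCV 4.12 (cv2) and the standard library are available. Lean on these libraries where they do the work, as an engineer would, in place of code of your own. Each camera call takes 0.05 s, during which the arm holds its last target. There are 200 camera calls.

## Working session

There is one attempt and no reset: what is moved stays moved. The work goes in short steps, Python scripts to look and compute and a tool call to move; the robot and the scene stay as the last step left them, time stands still between calls to the robot, and variables do not carry over. Pictures are saved under pics/ and viewed, at most 11 in all, crops included, and the job is handed in when it is done.

Besides the shell and the picture viewer there is one more tool, called after ">>>" as name(argument=value, ...) on one line, values as JSON. play_rows: Moves the arm, as the interface text tells. Its arguments: {"type":"object","properties":{"deltas":{"type":"array"},"newtons":{"type":"number"}},"required":["deltas"]}

```bash
mkdir -p pics; python3 - <<'E'
from workcell import *
import cv2,numpy as np,json
s=observe(); print({k:np.round(v,3).tolist() for k,v in s.items()})
for n in ["scene","side"]:
    c=get_calibration(n); print(n,{k:np.round(v,4).tolist() for k,v in c.items()})
    cv2.imwrite(f"pics/{n}0.png",grab_frame(n)[:,:,::-1])
E
```

```text
{'clock': 0.0, 'qpos': [-0.07, 0.522, -0.036, 1.6, 0.021, 1.021, -0.113], 'qd': [0.0, 0.001, -0.001, 0.0, 0.001, -0.001, -0.0], 'joint_efforts': [-0.004, -92.711, 1.978, -36.993, 0.018, 0.008, -0.0], 'position': [0.625, -0.0, 0.231], 'tool_rot': [-3.14, 0.0, 1.571], 'force': [0.47, 0.411, -0.568], 'moment': [0.053, 0.041, -0.013], 'finger_force': 0.0, 'grip_width': 0.086}
scene {'fovy': 46.7282, 'cx': 319.6506, 'cy': 199.1861, 'k1': -0.066, 'xyz': [-0.0012, 0.6053, 0.5635], 'rotation': [-2.1222, 0.0088, -2.4113]}
side {'fovy': 54.7664, 'cx': 319.994, 'cy': 202.5525, 'k1': -0.0001, 'xyz': [0.2588, -0.6996, 0.6755], 'rotation': [-2.2129, 0.0109, -0.3317]}
```

View pics/scene0.png

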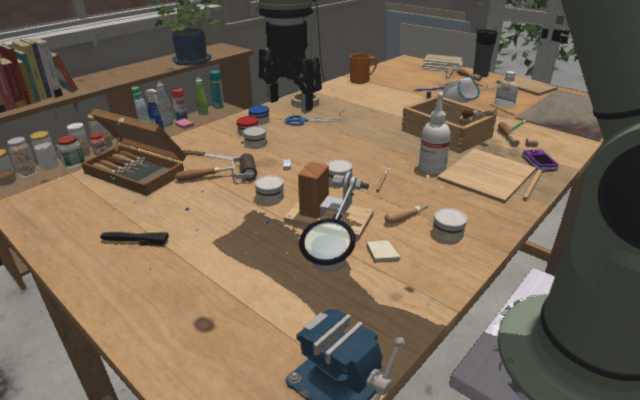

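View pics/side0.png

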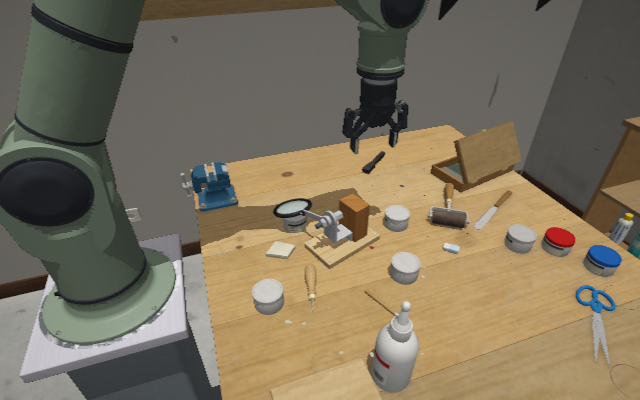

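The scene view shows the stand with its post at about (313,185), the lens at (328,241) and the lino at (383,251). In the side view the post is at (353,215), the bracket at (328,225), the lens at (293,208), the lino at (281,250) and the gouge at (311,285).

```bash
cat > h.py <<'E'
from workcell import *
import cv2,numpy as np
from scipy.spatial.transform import Rotation as Ro
def K(c):
    f=200/np.tan(np.radians(c["fovy"]/2)); return np.array([[f,0,c["cx"]],[0,f,c["cy"]],[0,0,1]]),np.array([c["k1"],0,0,0.])
def rot(c):
    r=np.array(c["rotation"]); return r if r.shape==(3,3) else Ro.from_euler("xyz",r).as_matrix()
def ray(c,uv):
    k,d=K(c); p=cv2.undistortPoints(np.array([[uv]],float),k,d)[0,0]
    v=rot(c)@np.array([p[0],p[1],1]); return np.array(c["xyz"]),v/np.linalg.norm(v)
def plane(c,uv,z):
    o,v=ray(c,uv); return o+v*(z-o[2])/v[2]
def tri(c1,u1,c2,u2):
    A=np.zeros((3,3));b=np.zeros(3)
    R=[ray(c1,u1),ray(c2,u2)]
    for o,v in R: P=np.eye(3)-np.outer(v,v);A+=P;b+=P@o
    x=np.linalg.solve(A,b); return x,max(np.linalg.norm((np.eye(3)-np.outer(v,v))@(x-o)) for o,v in R)
def proj(c,X):
    k,d=K(c); p=(np.atleast_2d(X)-c["xyz"])@rot(c)
    p=p/p[:,2:]; return cv2.projectPoints(p,np.zeros(3),np.zeros(3),k,d)[0][:,0]
E
python3 - <<'E'
from h import *
a,b=get_calibration("scene"),get_calibration("side")
print("post",plane(a,(314,168),.116),plane(b,(353,202),.116))
print("lens",tri(a,(328,241),b,(293,208)))
print("lino",plane(a,(383,251),.011),plane(b,(281,250),.011))
w=get_calibration("wrist");print(w)
for n,(x0,y0) in {"scene":(275,150),"side":(265,185)}.items():
    im=cv2.imread(f"pics/{n}0.png")[y0:y0+90,x0:x0+120]
    cv2.imwrite(f"pics/{n}0c.png",cv2.resize(im,None,fx=6,fy=6,interpolation=cv2.INTER_CUBIC))
cv2.imwrite("pics/wrist0.png",grab_frame("wrist")[:,:,::-1])
E
```

```text
post [ 0.57836927 -0.01849022  0.116     ] [ 0.57261553 -0.01517434  0.116     ]
lens (array([0.44725062, 0.08937817, 0.0537481 ]), np.float64(0.0010124875883970553))
lino [0.38249294 0.00105495 0.011     ] [ 0.3868859  -0.00949536  0.011     ]
{'fovy': 61.85406843432295, 'cx': 326.0015722480844, 'cy': 201.99191916488573, 'k1': -0.058310327776219445, 'xyz': array([0.624323  , 0.07637689, 0.37429103]), 'rotation': array([2.83728796e+00, 1.29941778e-03, 5.41869037e-04])}
```

View pics/scene0c.png

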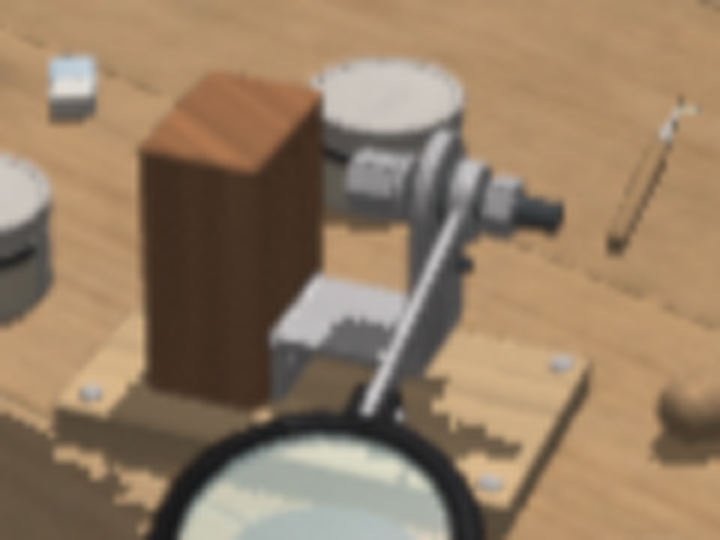

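View pics/side0c.png

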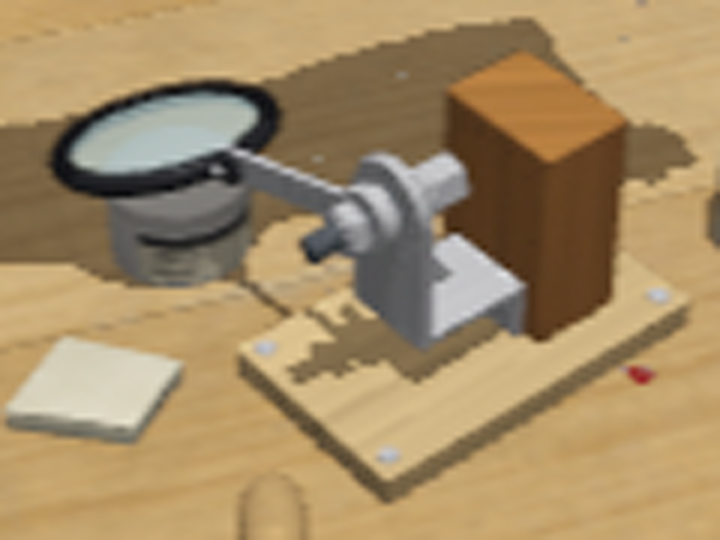

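View pics/wrist0.png

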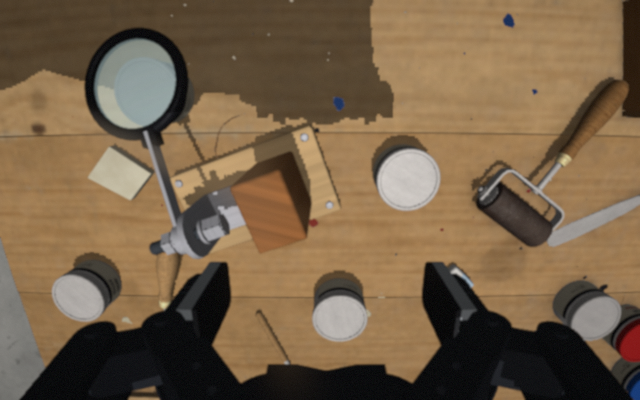

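The wrist view shows the post top with corners at about (234,187), (277,170), (307,237) and (263,252). The lens is at (137,83), and the bolt head sits in the gap near (215,230). I'll fit the stand pose from the post-top and foot corners.

```bash
python3 - <<'E'
from h import *
C={n:get_calibration(n) for n in("scene","side","wrist")}
def cr(n,p): o={"scene":(275,150),"side":(265,185)}[n]; return ((p[0]+.5)/6-.5+o[0],(p[1]+.5)/6-.5+o[1])
A=(22,32);B=(67,32);Cc=(67,-32);D=(22,-32)
obs=[("wrist",A,(234,187),116),("wrist",B,(277,170),116),("wrist",Cc,(307,237),116),("wrist",D,(263,252),116),
("wrist",(95,50),(312,126),16),("wrist",(95,-50),(339,206),16)]
for m,p in zip((B,Cc,D,A),((140,150),(210,73),(322,95),(255,172))): obs.append(("scene",m,cr("scene",p),116))
for m,p in zip((A,B,Cc,D),((447,93),(522,50),(627,125),(550,163))): obs.append(("side",m,cr("side",p),116))
for m,p in zip(((-75,50),(-75,-50),(95,-50)),((240,350),(390,488),(690,300))): obs.append(("side",m,cr("side",p),16))
for m,p in zip(((95,50),(-75,-50)),((60,405),(590,365))): obs.append(("scene",m,cr("scene",p),16))
def fit(o):
    M=np.array([q[1] for q in o])/1e3; W=np.array([plane(C[q[0]],q[2],q[3]/1e3)[:2] for q in o])
    m,w=M-M.mean(0),W-W.mean(0); th=np.arctan2((m[:,0]*w[:,1]-m[:,1]*w[:,0]).sum(),(m*w).sum())
    R=np.array([[np.cos(th),-np.sin(th)],[np.sin(th),np.cos(th)]]); t=W.mean(0)-R@M.mean(0)
    return th,t,(W-(M@R.T+t))*1e3
for n in("wrist","scene","side"): th,t,r=fit([o for o in obs if o[0]==n]);print(n,th,t,np.round(r,1).tolist())
print(fit(obs)[:2])
# lens ellipse: bright/black rim centres
E=dict(scene=(328,241.5),side=(293,208),wrist=(137,83))
for a,b in(("scene","side"),("scene","wrist"),("side","wrist")): print(a,b,tri(C[a],E[a],C[b],E[b]))
E
```

```text
wrist 0.3476942005195156 [ 0.53598487 -0.0290504 ] [[4.4, -0.7], [-2.7, -2.2], [-1.7, 0.7], [2.7, 2.0], [0.9, -2.6], [-3.7, 2.8]]
scene 0.3268053019056121 [ 0.53181479 -0.02624769] [[-1.3, -1.7], [-0.8, 1.7], [0.7, 2.9], [1.8, -1.3], [-1.6, -3.2], [1.2, 1.7]]
side 0.34824585967381205 [ 0.53277664 -0.03193809] [[1.3, -2.1], [-0.7, 0.1], [-3.3, -1.7], [0.5, 1.5], [2.8, 0.7], [0.4, -0.3], [-0.9, 1.8]]
(np.float64(0.3423016494314926), array([ 0.53350542, -0.02924196]))
scene side (array([0.44713388, 0.08985596, 0.05317144]), np.float64(0.0013082399145944114))
scene wrist (array([0.44668572, 0.09055992, 0.05221547]), np.float64(0.0011958511134143705))
side wrist (array([0.44829115, 0.0912945 , 0.05313168]), np.float64(0.00024165980212792167))
```

>>> play_rows(deltas=[[-0.062,-0.196,0.122,0,0,0.587,0],[-0.062,-0.196,0.122,0,0,0.587,0],[-0.062,-0.196,0.122,0,0,0.587,0],[-0.062,-0.196,0.122,0,0,0.587,0],[-0.062,-0.196,0.122,0,0,0.587,0],[-0.062,-0.196,0.122,0,0,0.587,0],[-0.062,-0.196,0.122,0,0,0.587,0],[-0.062,-0.196,0.122,0,0,0.587,0],[-0.062,-0.196,0.122,0,0,0.587,0],[-0.062,-0.196,0.122,0,0,0.587,0]], newtons=20)

```text
clock: 1.15
position: [0.5269, -0.0308, 0.1702]
tool_rot: [3.142, 0.0, 0.344]
force: [0.6, -0.1, -0.6]
grip_width: 0.0855
finger_force: 0.0
```

```bash
python3 - <<'E'
from h import *
s=observe(); print(s["clock"],np.round(s["position"],4),np.round(s["tool_rot"],4),np.round(s["qpos"],2))
c=get_calibration("wrist"); im=grab_frame("wrist"); 
np.save("w1.npy",c,allow_pickle=True)
cv2.imwrite("pics/wrist1.png",im[:,:,::-1])
def st(p): 
    a=.342; x,y,z=np.array(p).T/1e3; return np.c_[.5335+np.cos(a)*x-np.sin(a)*y,-.0292+np.sin(a)*x+np.cos(a)*y,z]
P=[(22,32,116),(22,-32,116),(-28,0,122),(-34,0,122),(-9,0,100),(22,32,60)]
print(np.round(proj(c,st(P)),1).tolist())
E
```

```text
1.15 [ 0.5269 -0.0308  0.1702] [3.1415e+00 3.0000e-04 3.4440e-01] [-0.25  0.46  0.27  1.93 -0.17  0.77 -1.12]
[[274.5, 178.6], [379.7, 178.9], [326.8, 257.5], [326.8, 265.9], [326.9, 217.6], [285.3, 161.5]]
```

View pics/wrist1.png

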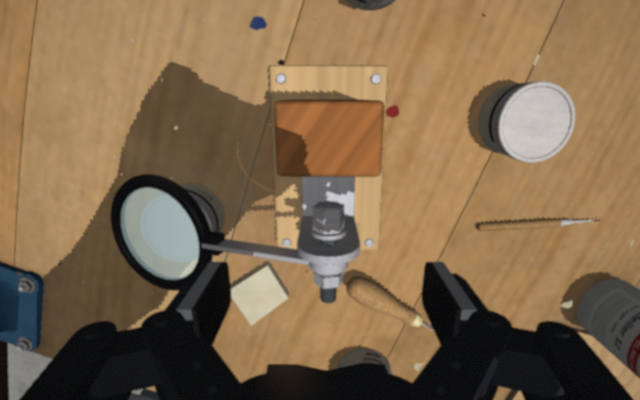

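The wrist view is now square to the stand. The post's front edge runs from (277,177) to (383,177), the bolt head is at (328,215), the ear top at about (327,245) and the lens at (160,232). I'll zoom in to measure the head.

```bash
python3 - <<'E'
import cv2
im=cv2.imread("pics/wrist1.png")[165:305,265:395]
cv2.imwrite("pics/wrist1c.png",cv2.resize(im,None,fx=4,fy=4,interpolation=cv2.INTER_CUBIC))
E
```

```text
(no output)
```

View pics/wrist1c.png

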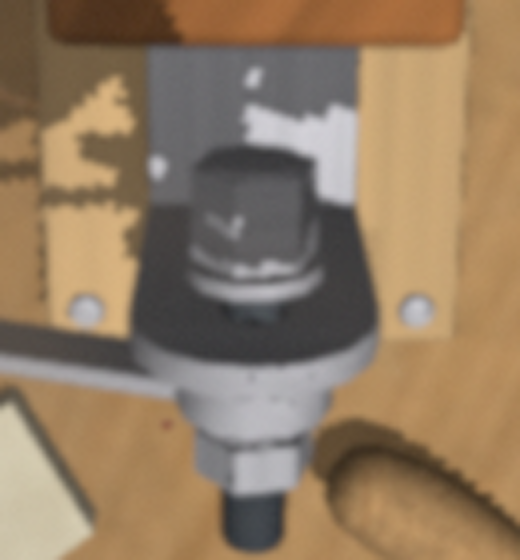

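```bash
python3 - <<'E'
from h import *
c=np.load("w1.npy",allow_pickle=True).item()
a=.342; R=np.array([[np.cos(a),-np.sin(a)],[np.sin(a),np.cos(a)]]); t=np.array([.5352,-.0298])
def S(u,v,z): return np.round(((plane(c,(265+(u+.5)/4-.5,165+(v+.5)/4-.5),z/1e3)[:2]-t)@R)*1e3,1)
for k,p in dict(postL=(48,45,116),postR=(464,45,116),earback=(255,362,122),corner_rear=(237,180,110.4),corner_front=(237,248,110.4),washer_rear=(254,272,112),washer_front=(254,298,112),nutfront=(265,445,110)).items(): print(k,S(*p))
E
```

```text
postL [22.3 31.8]
postR [ 22.5 -31.3]
earback [-27.7   0.2]
corner_rear [-1.2  3.1]
corner_front [-12.9   3.1]
washer_rear [-16.5   0.3]
washer_front [-21.1   0.3]
nutfront [-49.6  -1.8]
```

```bash
cat >> h.py <<'E'
A0=.342; T0=np.array([.5352,-.0298,0])
RS=Ro.from_euler("z",A0).as_matrix()
def target(gx,th,back=0.,gy=.0002,gz=.100,d=.0195):
    """grasp point at stand (gx,gy,gz), tool leaning by th (sag), backed off along tool z"""
    R=RS@Ro.from_euler("x",-th).as_matrix()@np.diag([1.,-1,-1])
    return RS@np.array([gx,gy,gz])+T0+R[:,2]*(d-back),R
def delta(cur,tgt):
    (p,R),(q,Q)=cur,tgt
    return np.round(np.r_[R.T@(q-p)/.5,Ro.from_matrix(R.T@Q).as_rotvec()/np.radians(120)],4)
def now():
    s=observe(); return np.array(s["position"]),Ro.from_euler("xyz",s["tool_rot"]).as_matrix()
E
python3 - <<'E'
from h import *
a=target(-.005,.305,.07); b=target(-.005,.305)
print(now()[0],a[0],b[0]); print(delta(now(),a)); print(delta(a,b))
E
```

```text
[ 0.5269143  -0.03091198  0.17019151] [ 0.52533665 -0.01700189  0.14816927] [ 0.53238634 -0.03680503  0.08139998]
[ 6.500e-03 -2.720e-02  4.400e-02 -1.456e-01 -1.000e-04  1.600e-03]
[-0.   -0.    0.14  0.    0.    0.  ]
```

>>> play_rows(deltas=[[0.0065,-0.027,0.044,-0.1456,0,0.0016,0],[0.0065,-0.027,0.044,-0.1456,0,0.0016,0],[0.0065,-0.027,0.044,-0.1456,0,0.0016,0],[0.0065,-0.027,0.044,-0.1456,0,0.0016,0],[0.0065,-0.027,0.044,-0.1456,0,0.0016,0]])

```text
clock: 1.7
position: [0.5255, -0.0164, 0.1481]
tool_rot: [2.838, 0.001, 0.342]
force: [0.1, -0.2, 0.2]
grip_width: 0.0856
finger_force: 0.0
```

```bash
python3 - <<'E'
from h import *
b=target(-.005,.305); s=observe();print(s["position"],s["force"]); print(delta(now(),b))
c=get_calibration("wrist"); cv2.imwrite("pics/wrist2.png",cv2.resize(grab_frame("wrist")[:,:,::-1],None,fx=1.25,fy=1.25))
E
```

```text
[ 0.5254763  -0.01640834  0.14814665] [ 0.07323504 -0.22979465  0.22787196]
[-6.000e-04  1.100e-03  1.403e-01 -5.000e-04  4.000e-04  1.000e-04]
```

View pics/wrist2.png

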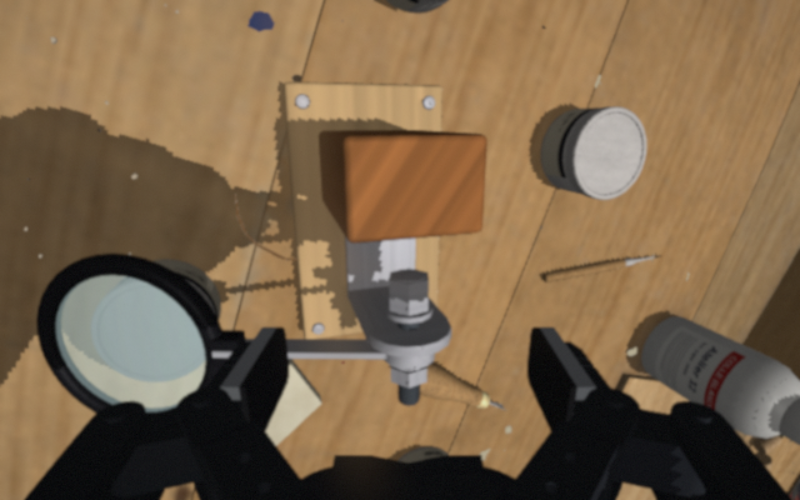

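The head at (409,297) is centred between the fingers, whose inner edges are at 285 and 530. I'll descend in steps.

>>> play_rows(deltas=[[0,0.001,0.03,0,0,0,0],[0,0.001,0.06,0,0,0,0],[0,0.001,0.085,0,0,0,0],[0,0.001,0.085,0,0,0,0]])

```text
clock: 2.15
position: [0.5295, -0.0315, 0.1069]
tool_rot: [2.837, 0.001, 0.336]
force: [-0.1, -0.1, 0.5]
grip_width: 0.0852
finger_force: 0.0
```

```bash
python3 - <<'E'
from h import *
b=target(-.005,.305); s=observe();print(s["position"],s["force"]); print(delta(now(),b))
E
```

```text
[ 0.52945459 -0.0314809   0.10694424] [-0.12455316 -0.13336541  0.5239435 ]
[ 0.0021 -0.0039  0.0523 -0.0003  0.0015 -0.0027]
```

>>> play_rows(deltas=[[0.001,-0.002,0.027,0,0,0,0],[0.002,-0.003,0.053,0,0,0,0],[0.002,-0.003,0.053,0,0,0,0],[0.002,-0.003,0.053,0,0,0,0]])

```text
clock: 2.55
position: [0.5329, -0.0357, 0.082]
tool_rot: [2.837, 0.0, 0.338]
force: [0.2, -1.6, -0.6]
grip_width: 0.0851
finger_force: 0.0
```

```bash
python3 - <<'E'
from h import *
b=target(-.005,.305); s=observe();print(s["position"],s["force"]); print(delta(now(),b))
cv2.imwrite("pics/wrist3.png",grab_frame("wrist")[100:400,140:540,::-1])
E
```

```text
[ 0.53293171 -0.0357024   0.08196912] [ 0.24920385 -1.60293555 -0.56061041]
[-0.0018  0.0013  0.0016 -0.      0.0007 -0.0019]
```

View pics/wrist3.png

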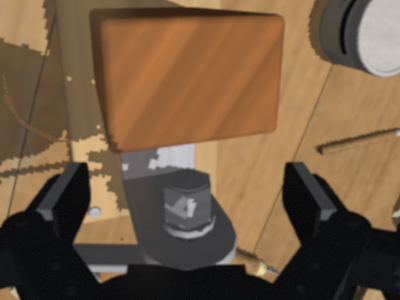

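The head at crop column 187 lies midway between the pads at 90 and 285, so I'll close on it.

>>> play_rows(deltas=[[-0.001,0.001,0.001,0,0,-0.001,0.4],[-0.001,0.001,0.001,0,0,-0.001,0.6],[-0.001,0.001,0.001,0,0,-0.001,0.7],[-0.001,0.001,0.001,0,0,-0.001,0.8],[-0.001,0.001,0.001,0,0,-0.001,0.9],[-0.001,0.001,0.001,0,0,-0.001,1],[-0.001,0.001,0.001,0,0,-0.001,1],[-0.001,0.001,0.001,0,0,-0.001,1],[-0.001,0.001,0.001,0,0,-0.001,1],[-0.001,0.001,0.001,0,0,-0.001,1]], newtons=30)

```text
clock: 3.6
position: [0.5329, -0.0363, 0.082]
tool_rot: [2.837, -0.0, 0.34]
force: [0.8, 0.4, 6.0]
grip_width: 0.0182
finger_force: 32.9
```

```bash
python3 - <<'E'
from h import *
s=observe();print({k:np.round(s[k],4).tolist() for k in("position","tool_rot","force","moment","grip_width","finger_force")})
p,R=now(); print("grasp stand",RS.T@(p-R[:,2]*.019-T0)*1e3, "ys tilt",np.arcsin(R[2,1]))
E
```

```text
{'position': [0.5329, -0.0363, 0.082], 'tool_rot': [2.8366, -0.0001, 0.34], 'force': [0.8062, 0.3637, 5.9523], 'moment': [-0.0235, 0.1657, -0.0262], 'grip_width': 0.0182, 'finger_force': 32.9055}
grasp stand [ -4.31736469   0.32703351 100.15468453] ys tilt 0.3050416617935564
```

>>> play_rows(deltas=[[-0.003,0,0,0,0,0,1],[-0.006,0,0,0,0,0,1],[-0.009,0,0,0,0,0,1],[-0.011,0,0,0,0,0,1],[-0.011,0,0,0,0,0,1],[-0.011,0,0,0,0,0,1]], newtons=50)

```text
clock: 4.2
position: [0.5278, -0.0381, 0.0821]
tool_rot: [2.837, -0.0, 0.34]
force: [-0.4, 0.3, 5.7]
grip_width: 0.0179
finger_force: 51.1
```

>>> play_rows(deltas=[[-0.002,0,0,0,0,0,1],[-0.002,0,0,0,0,0,1],[-0.004,0,0,0,0,0,1],[-0.004,0,0,0,0,0,1]])

```text
clock: 4.6
position: [0.5264, -0.0386, 0.0821]
tool_rot: [2.836, -0.001, 0.34]
force: [3.9, 0.5, 3.9]
grip_width: 0.0181
finger_force: 50.8
```

```bash
python3 - <<'E'
from h import *
s=observe();print({k:np.round(s[k],4).tolist() for k in("position","tool_rot","force","moment","grip_width","finger_force")})
p,R=now(); print("grasp stand",RS.T@(p-R[:,2]*.019-T0)*1e3, "ys tilt",np.arcsin(R[2,1]), "F stand",RS.T@s["force"])
E
```

```text
{'position': [0.5264, -0.0386, 0.0821], 'tool_rot': [2.8365, -0.0013, 0.3404], 'force': [3.9448, 0.4696, 3.9471], 'moment': [0.0876, -0.71, 0.2351], 'grip_width': 0.0181, 'finger_force': 50.8153}
grasp stand [-11.2545547    0.35935298 100.24439571] ys tilt 0.305098841523325 F stand [ 3.87385638 -0.88060379  3.9471477 ]
```

>>> play_rows(deltas=[[-0.002,0,0,0,0,0,1],[-0.002,0,0,0,0,0,1],[-0.004,0,0,0,0,0,1],[-0.004,0,0,0,0,0,1]])

```text
clock: 5.0
position: [0.5263, -0.0386, 0.0823]
tool_rot: [2.836, -0.005, 0.342]
force: [14.5, -0.3, -4.4]
grip_width: 0.0176
finger_force: 49.6
```

```bash
python3 - <<'E'
from h import *
s=observe();print({k:np.round(s[k],4).tolist() for k in("position","tool_rot","force","moment","grip_width","finger_force")})
p,R=now(); print("grasp stand",RS.T@(p-R[:,2]*.019-T0)*1e3, "ys tilt",np.arcsin(R[2,1]), "F stand",RS.T@s["force"])
cv2.imwrite("pics/wrist4.png",cv2.resize(grab_frame("wrist")[130:330,220:440,::-1],None,fx=3.5,fy=3,interpolation=cv2.INTER_CUBIC))
E
```

```text
{'position': [0.5263, -0.0386, 0.0823], 'tool_rot': [2.8362, -0.0047, 0.3419], 'force': [14.4958, -0.2584, -4.4248], 'moment': [0.6178, -2.7338, 0.8633], 'grip_width': 0.0176, 'finger_force': 49.6429}
grasp stand [-11.37962723   0.41763579 100.40401691] ys tilt 0.3053816905581527 F stand [13.56958487 -5.10489247 -4.42481225]
```

View pics/wrist4.png

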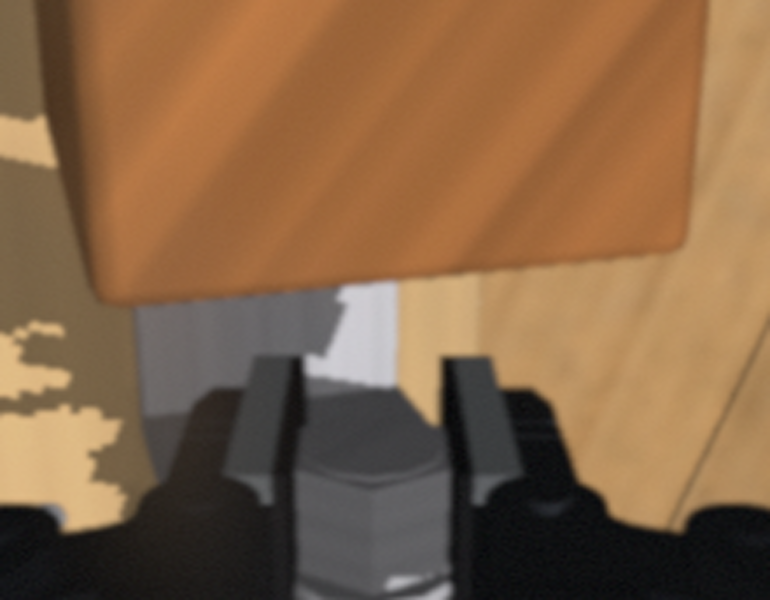

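The pads sit flat on two flats with the rear face visible at (370,430). The TCP stopped while the push rose to 13.6 N, so the head is home. Now I'll turn about the pivot.

>>> play_rows(deltas=[[0,-0.0014,0,0.018,0,0,1],[0,-0.0028,-0.0001,0.036,0,0,1],[0,-0.0043,-0.0003,0.055,0,0,1],[0,-0.0057,-0.0005,0.073,0,0,1],[0,-0.0072,-0.0007,0.091,0,0,1],[0,-0.0086,-0.001,0.109,0,0,1],[0,-0.01,-0.0014,0.127,0,0,1],[0,-0.0114,-0.0018,0.1456,0,0,1],[0,-0.0114,-0.0018,0.1456,0,0,1],[0,-0.0114,-0.0018,0.1456,0,0,1]], newtons=60)

```text
clock: 6.05
position: [0.5245, -0.0333, 0.0814]
tool_rot: [3.141, -0.005, 0.34]
force: [15.3, 4.1, -4.4]
grip_width: 0.0177
finger_force: 60.7
```

```bash
python3 - <<'E'
from h import *
s=observe();print({k:np.round(s[k],4).tolist() for k in("position","tool_rot","force","moment","grip_width","finger_force")})
p,R=now(); print("grasp stand",RS.T@(p-R[:,2]*.019-T0)*1e3, "ys tilt",np.arcsin(R[2,1]), "F stand",RS.T@s["force"])
C={n:get_calibration(n) for n in("scene","side")}
X=RS@np.array([-.042,.15,.1])+T0
ims=[]
for n in C:
    u=proj(C[n],X)[0]; im=grab_frame(n)[:,:,::-1]; cv2.imwrite(f"pics/{n}5.png",im)
    x0,y0=int(u[0])-45,int(u[1])-50; ims.append(cv2.resize(im[y0:y0+110,x0:x0+100],None,fx=4,fy=4,interpolation=cv2.INTER_CUBIC)); print(n,u,x0,y0)
cv2.imwrite("pics/lens5.png",np.hstack(ims))
E
```

```text
{'position': [0.5245, -0.0333, 0.0814], 'tool_rot': [3.1412, -0.0048, 0.3402], 'force': [15.2788, 4.1004, -4.3735], 'moment': [0.766, -3.0742, 0.0124], 'grip_width': 0.0177, 'finger_force': 60.6821}
grasp stand [-11.39444332   0.26834556 100.43942179] ys tilt 0.0004355244289234079 F stand [15.76904428 -1.26118124 -4.37346514]
scene [325.42182064 222.09890686] 280 172
side [290.20774487 192.45217563] 245 142
```

View pics/lens5.png

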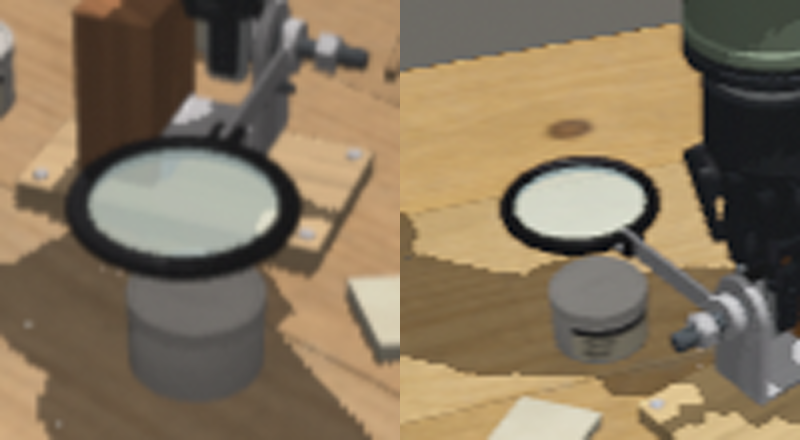

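In both crops the lens is level and clear of the tin: scene crop (183,207) and side crop (180,205), each within about 1 px of the predicted level position. I'll check with ellipse fits before and after the turn, and check that the tin, lino and gouge have not moved.

```bash
python3 - <<'E'
from h import *
C={n:get_calibration(n) for n in("scene","side")}
def ell(n,tag,c):
    im=cv2.imread(f"pics/{n}{tag}.png"); m=(im.max(2)<48).astype(np.uint8)
    x,y=c; k=np.zeros_like(m); k[y-28:y+28,x-36:x+36]=1; m*=k
    lab=cv2.connectedComponents(m)[1]; best=max(range(1,lab.max()+1),key=lambda i:(lab==i).sum())
    mm=(lab==best).astype(np.uint8); cs,h=cv2.findContours(mm,cv2.RETR_CCOMP,cv2.CHAIN_APPROX_NONE)
    ho=[c for c,q in zip(cs,h[0]) if q[3]>=0]
    return cv2.fitEllipse(max(ho,key=len))
for tag,cs in(("0",((328,241),(293,208))),("5",((326,224),(290,193)))):
    e=[ell(n,tag,c) for n,c in zip(C,cs)]; print(tag,np.round([x for q in e for x in(*q[0],*q[1])],1))
    X,r=tri(C["scene"],e[0][0],C["side"],e[1][0]); print(X,r,(RS.T@(X-T0)*1e3).round(1))
a,b=cv2.imread("pics/side0.png"),cv2.imread("pics/side5.png")
for nm,(x,y,w,h) in dict(lino=(260,236,40,26),gouge=(300,260,22,54),tin=(284,222,24,10)).items():
    print(nm,cv2.phaseCorrelate(*[np.float64(cv2.cvtColor(i[y:y+h,x:x+w],6)) for i in(a,b)]))
E
```

```text
Traceback (most recent call last):
ValueError: max() iterable argument is empty
```

```bash
python3 - <<'E'
from h import *
C={n:get_calibration(n) for n in("scene","side")}
def ell(n,tag,c):
    im=cv2.imread(f"pics/{n}{tag}.png"); x,y=c
    for th in range(40,110,5):
        m=(im.max(2)<th).astype(np.uint8)
        lab=cv2.connectedComponents(1-m,connectivity=4)[1]; mm=(lab==lab[y,x]).astype(np.uint8)
        if 200<mm.sum()<2500:
            return cv2.fitEllipse(cv2.convexHull(max(cv2.findContours(mm,0,cv2.CHAIN_APPROX_NONE)[0],key=len)))+(th,)
for tag,cs in(("0",((328,241),(293,208))),("5",((326,224),(290,193)))):
    e=[ell(n,tag,c) for n,c in zip(C,cs)]; print(tag,e)
    if None in e: continue
    X,r=tri(C["scene"],e[0][0],C["side"],e[1][0]); print(X,r,(RS.T@(X-T0)*1e3).round(1))
a,b=cv2.imread("pics/side0.png"),cv2.imread("pics/side5.png")
for nm,(x,y,w,h) in dict(lino=(260,236,40,26),gouge=(300,260,22,54),tin=(284,222,24,10)).items():
    print(nm,cv2.phaseCorrelate(*[np.float64(cv2.cvtColor(i[y:y+h,x:x+w],6)) for i in(a,b)]))
E
```

```text
0 [((326.98828125, 240.68540954589844), (38.257652282714844, 47.54490661621094), 79.82740020751953, 45), None]
5 [((324.6131591796875, 222.54348754882812), (29.222314834594727, 50.843719482421875), 88.86495971679688, 40), ((289.52490234375, 192.37159729003906), (18.514331817626953, 33.05368423461914), 86.51277160644531, 85)]
[0.4446285  0.09947645 0.09977223] 0.000806225091906899 [-42.  152.2  99.8]
lino ((0.13009410645272368, 0.6136045533145555), 0.786449178941551)
gouge ((0.009692576307573475, -0.015426851741153769), 0.9990188398893702)
tin ((0.37041949526610374, 0.9038933738470565), 0.7682968877659135)
```

```bash
python3 - <<'E'
from workcell import *
s=observe(); print(s["clock"],s["force"],s["finger_force"],s["qd"])
print(job_done())
E
```

```text
6.15 [14.80863657  3.67596465 -4.32199276] 60.65672856755555 [-5.37180510e-03 -9.16255747e-04  3.40637831e-03  6.53549920e-04
  9.10224008e-05 -4.72694802e-04 -2.85021889e-04]
the job is handed in; nothing more can be done
None
```

The job is handed in: the bolt head is home against the bracket, pushed at about 15 N and gripped at 60 N on its flats, with the lens arm level to within about 0.01 rad; nothing suggests the tin, lino piece or gouge moved, though small image changes at the tin and lino I took for shadow.

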